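# Turn the canister's code plate to the reader and lock the turntable

### The arm

A 7-joint arm with a two-finger parallel gripper is mounted at the origin on a cart in front of the work surface, level with it; the furniture and walls round the work are solid. World frame = base frame: x ahead of the robot, y to its left, z up, the work surface at z = 0. Lengths are in m, angles in rad, forces in N, time in s.
With the tool pointing down it reaches from about 0.425 to 0.95 m from the base axis. Payload 4.7 kg.
Tool frame: the origin (TCP) lies on the centre line of the jaws, within the pads' length; the fingertips stand robot.nose_length ahead of it and the grasp point (between the pads) lies 8 mm behind it (robot.nose_length is the distance from the TCP to the fingertips, in m); z points along the fingers, y is the line along which they close (so a half turn about z gives the same grasp; the last joint's range is limited). The gripper opens to 85 mm and grips with 20 to 120 N. Pads are 22 mm wide; open, the fingers measure 114 mm over their backs; the gripper's body (76 mm by 85 mm) begins 54 mm behind the grasp point. The pads swing forward as they close: fully open they stand 13 mm farther back than shut.
Start: joints at [-1.286, 0.469, -0.049, 1.532, 0.024, 1.141, -0.082], TCP at [0.208, 0.642, 0.21] pointing down, gripper open.
Joint ranges: [-2.59, 2.59], [-0.33, 1.99], [-1.39, 1.29], [0.1, 2.45], [-1.04, 4.18], [0.21, 1.99], [-2.66, 2.66]. Speed limits (rad/s): [2.57, 2.57, 3.14, 3.14, 3.14, 3.14, 3.14].

### API

Orientations are given as [roll, pitch, yaw] about the fixed x, y, z axes, in that order (R = Rz(yaw) Ry(pitch) Rx(roll)).
In Python, from plant import robot gives the robot as it stands. Calls block until the motion is done:
- robot.goto(position, orientation): joint-space move of the TCP to a pose.
- robot.move_straight(position, vel=0.15, attitude=None, contact_N=None): straight line of the TCP; attitude=None keeps the orientation; vel is the mean speed in m/s. With contact_N (N) it stops when the force on the tool has changed by that much, and returns True; else False.
- robot.move_joints(angles): joint-space move.
- robot.grip(opening, strength=None): opening from 0.0 (shut) to 1.0 (fully open); strength is the grip in N (None keeps the last); returns when the fingers have stopped.
- robot.sleep(seconds).
- robot.inverse_kinematics(position, orientation): joint angles nearest the present ones, or None.
- robot.sense(): the state.
- robot.grab_frame(name): name is "scene" or "top"; returns a dict with "image" (420x560x3 uint8, red, green, blue), "range_z" (420x560 float32, m along the optical axis (not along the pixel's ray), 0 where there is no reading), "fx", "fy", "cx", "cy" (pixels), "R" (3x3) and "t" (3): a world point X has camera coordinates R X + t. Camera axes: x right, y down, z forward; pixel columns grow to the right and rows downward; lengths in m; the calibration is good to about 2 mm. A picture is of the moment at which its call begins.
A pose or a line that the arm cannot do raises robot.IKError and nothing moves.
- robot.close_job(): hands the job in; it is judged then, once.
The state is a dict: "t": time; "joint_pos": joint angles; "joint_velocities": joint speeds; "effort": joint torques, N m; "tcp_pos": TCP position; "tcp_rot": TCP orientation; "wrist_force": force on the tool from outside, world axes, zero at the start; "torque": the same for the moment, N m; "opening": opening from 0.0 (shut) to 1.0 (fully open); "gripper_force": force on a finger pad.
Only numpy, scipy, OpenCV 4.12 (cv2) and the standard library are available. Lean on these libraries where they do the work, as an engineer would, in place of code of your own. Each camera call takes 0.05 s, during which the arm holds its last target. There are 200 camera calls.

### The job

On the inclined inspection stand, the canister has to be turned on its turntable so that its raised code plate faces the black reader block, and locked there: the lock pin from the parking block must go through the stand's eyelet and on through the index hole in the turntable disc until its shoulder sits down on the eyelet; then let go. The canister was clamped on by hand, so the index hole is only roughly across the disc from the code plate (up to about 12 degrees either way): feel for it, for instance by letting the pin ride on the disc in the eyelet while you turn the canister until it drops in. Do not shift the two rolls of tape and the screwdriver lying on the bench.

Things in the scene. Friction and masses are not known exactly. Their poses are not given: they have to be found in the camera images.
- stand: fixed inspection stand, footprint 200 x 250 mm, origin at the centre of its underside on the bench; x horizontal towards its high rear edge, z up. Its aluminium deck (210 x 250 mm) slopes up towards +x at 30 degrees, so the turntable axis leans 30 degrees from vertical towards -x (towards the robot)
- canister_top (a point): centre of the top of the grey metal canister clamped on the turntable disc (it turns only together with the disc): 54 mm diameter (57 mm at a bead 32 to 35 mm below the top), 80 mm of it standing clear above a clamping collar; a flat boss 38 mm wide rises 4 mm above this point. z is the turning axis, pointing out of the canister; the frame turns with it, and +y points to the code plate side
- code_plate (a point): centre of the outer face of the raised rectangular aluminium code plate (32 wide x 36 high mm, with rivets and small square dots) on the side of the canister, 32 mm from the axis and 56 mm below the canister top; +y is its outward normal, z the turning axis
- reader_window (a point): centre of the window of the black reader block (66 x 32 mm, 98 mm high above the deck) fixed on the deck at the stand's +y side, 88 mm from the turning axis; the window looks along -y of this frame, z parallel to the turning axis, x up the slope
- eyelet (a point): centre of the top mouth of the eyelet: 12 mm hole through a fixed steel block (34 x 36 mm, 24 mm thick, its underside 8 mm above the disc) at the stand's -y side, 66 mm from the turning axis. z along the hole, upwards; x up the slope. The canister top is 53 mm higher along z. A pin standing on the disc beside the hole has its shoulder 18 mm above this point
- lock_pin: loose steel lock pin, 100 mm long, about 0.12 kg, standing upright in the parking block at the start; origin at the tip of its shaft, z along the pin from tip to handle. Polished slippery shaft 10 mm diameter and 50 mm long with a short pilot at the tip (8 mm across, 3 mm long); above it the round dark handle, 24 mm diameter, 50 mm long, with a 28 mm collar at its lowest 5 mm
- pin_shoulder (a point): centre of the pin's shoulder, the underside of the handle, 50 mm above the tip; same axes as the pin
- park_block: fixed grey plastic parking block 75 x 75 x 60 mm with a 12 mm hole down its middle in which the pin stands; origin at the centre of its underside
- masking_tape: roll of narrow tape lying flat, 96 mm diameter, 25 mm high, a bystander; origin under its centre
- tape_4: roll of wide brown tape lying flat, 88 mm diameter, 48 mm high, a bystander; origin under its centre
- screwdriver: screwdriver 192 mm long lying on the bench, a bystander; origin under its middle
- disc_centre (a point): point on the turning axis level with the top face of the steel turntable disc (84 mm radius, 8 mm thick); this frame is the stand's and does not turn (z the turning axis, x up the slope). The disc turns endlessly with some friction and stays where left; its one index hole, 14 mm, lies 66 mm from the axis, roughly across the disc from the code plate
Mind the look-alikes: they are no part of the job. Of the things shaped like the lock_pin, the steel one is meant.

How it is judged:
On the way:
1. the pin stands in the eyelet, at least 10 mm deep (z of pin_shoulder in the frame of eyelet below 0.04 m and distance between pin_shoulder and eyelet below 0.042 m and angle between the z axis of lock_pin and the z axis of eyelet, either way round below 0.3 rad), for 0.1 s.
At the end, for the whole second after the job is handed in: The code plate faces the reader window within 16 degrees, and the released lock pin rests in the eyelet and the index hole, in line with them, its shoulder within 5 mm of the eyelet block (distance between code_plate and reader_window below 0.07 m and angle between the y axis of code_plate and the y axis of reader_window, either way round below 0.28 rad and distance between pin_shoulder and eyelet below 0.007 m and z of pin_shoulder in the frame of eyelet below 0.005 m and angle between the z axis of lock_pin and the z axis of eyelet, either way round below 0.15 rad and linear speed of lock_pin below 0.02 m/s); the robot touches nothing.
It fails at once if a roll of tape or the screwdriver is shifted by more than 30 mm (distance of any of masking_tape, tape_4, screwdriver from where it was at the start of the episode above 0.03 m).
It also fails if it takes over 61 s, if anything falls off the work surface, if the arm or the gripper's body presses on something with over 40 N, if the wrist force passes 120 N, or if a joint passes its speed limit or range.

## Working session

There is one attempt and no reset: what is moved stays moved. The work goes in short steps, each a Python script; the robot and the scene stay as the last script left them, time stands still between calls to the robot, and variables do not carry over. Pictures are saved under pics/ and viewed, at most 10 in all, crops included, and the job is handed in when it is done.

```bash
mkdir -p pics; ls
python3 - <<'E'
from plant import robot
import cv2,numpy as np
for n in("scene","top"):
    f=robot.grab_frame(n); np.savez(f"pics/{n}0.npz",**f)
    cv2.imwrite(f"pics/{n}0.png",f["image"][:,:,::-1])
    print(n,f["fx"],f["cx"],f["cy"],-f["R"].T@f["t"],f["R"].round(3).tolist(),(f["range_z"]>0).mean())
s=robot.sense();print(s["t"],s["tcp_pos"],s["tcp_rot"],s["wrist_force"],robot.nose_length)
E
```

```text
pics
scene 522.6021228750822 286.02998825813404 208.23617023459542 [-0.51079221 -0.65586934  1.07615349] [[0.473, -0.881, -0.015], [-0.557, -0.286, -0.78], [0.683, 0.377, -0.626]] 0.9959991496598639
top 507.9200239706441 279.0051430338462 202.95344267468465 [ 0.38121322 -0.0942863   1.55264837] [[-0.02, -1.0, -0.003], [-0.993, 0.02, -0.118], [0.118, 0.0, -0.993]] 0.9961904761904762
0.1 [0.20815851 0.64150459 0.20916793] [-3.13982214e+00  5.79096607e-05  2.82784298e+00] [0.44546662 0.73426575 0.58760294] 0.011
```

View pics/scene0.png

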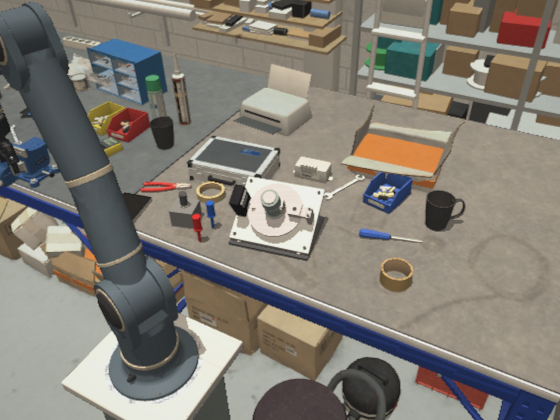

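View pics/top0.png

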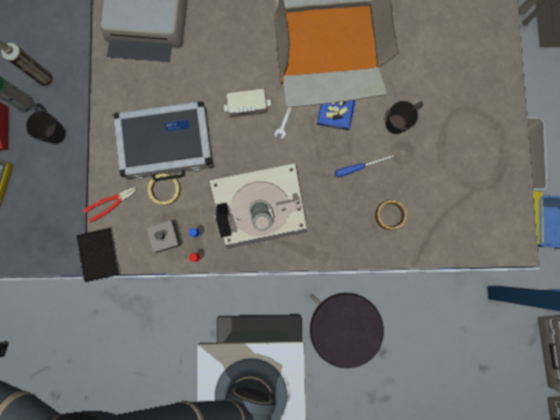

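The scene view shows the stand around (278,215) with the reader on its left (+y) side. The parking block with the dark-handled pin is at (184,212), and the red and blue look-alikes are beside it. In the top view the stand is at (260,205) and the park block at (163,236). I'll zoom in on both.

```bash
cat > h.py <<'E'
import numpy as np,cv2
from plant import robot
from scipy.spatial.transform import Rotation as Ro
def cloud(f):
    v,u=np.mgrid[:f["image"].shape[0],:f["image"].shape[1]]; z=f["range_z"]
    c=np.stack([(u-f["cx"])/f["fx"]*z,(v-f["cy"])/f["fy"]*z,z],-1)
    return (c-f["t"])@f["R"]
def proj(f,X):
    c=np.asarray(X)@f["R"].T+f["t"]; return np.stack([c[...,0]/c[...,2]*f["fx"]+f["cx"],c[...,1]/c[...,2]*f["fy"]+f["cy"]],-1)
E
python3 - <<'E'
from h import *
A=dict(np.load("pics/scene0.npz"));B=dict(np.load("pics/top0.npz"))
a=cv2.resize(A["image"][170:260,160:340],None,fx=4.4,fy=4.4,interpolation=2)[:,:,::-1]
b=cv2.resize(B["image"][155:265,140:320],None,fx=4.4,fy=4.4,interpolation=2)[:,:,::-1]
cv2.imwrite("pics/ca.png",a);cv2.imwrite("pics/cb.png",b)
for n,f in(("scene",A),("top",B)):
    P=cloud(f);np.set_printoptions(precision=4,suppress=True)
    # deck plane: white pixels in stand region
    hsv=cv2.cvtColor(f["image"],cv2.COLOR_RGB2HSV)
    m=(np.abs(P[...,0]-.55)<.25)&(np.abs(P[...,1])<.25)&(P[...,2]>.02)
    w=m&(hsv[...,1]<35)&(hsv[...,2]>185)
    Q=P[w];
    for _ in range(6):
        c=np.median(Q,0) if _==0 else Q.mean(0);U=np.linalg.svd(Q-Q.mean(0))[2][2] if len(Q)<5000 else None
        d=(P[w]-Q.mean(0))@U;Q=P[w][np.abs(d)<.004]
    print(n,w.sum(),len(Q),Q.mean(0),U*np.sign(U[2]),Q.min(0),Q.max(0))
    k=m&(P[...,2]>.15);print("high pts",k.sum(),P[k].max(0))
    for nm,u,v in([("park",184,205)] if n=="scene" else [("park",163,236)]):
        print(nm,P[v-4:v+5:2,u-6:u+7:2].round(3).tolist())
    print("bench z",np.median(P[200:240:4,420:460:4,2]))
E
```

```text
scene 3604 656 [ 0.5581 -0.0355  0.093 ] [-0.3036 -0.008   0.9528] [ 0.4623 -0.1452  0.059 ] [0.6603 0.1027 0.1254]
high pts 457 [0.533  0.0782 0.1882]
park [[[0.479, 0.286, 0.053], [0.454, 0.253, 0.083], [0.461, 0.252, 0.078], [0.459, 0.241, 0.083], [0.469, 0.242, 0.076], [0.494, 0.257, 0.054], [0.493, 0.248, 0.057]], [[0.466, 0.274, 0.059], [0.472, 0.272, 0.055], [0.457, 0.249, 0.074], [0.464, 0.248, 0.069], [0.459, 0.235, 0.078], [0.481, 0.246, 0.059], [0.489, 0.246, 0.053]], [[0.458, 0.268, 0.058], [0.46, 0.262, 0.059], [0.459, 0.253, 0.064], [0.46, 0.245, 0.065], [0.465, 0.242, 0.063], [0.472, 0.24, 0.059], [0.477, 0.236, 0.056]], [[0.456, 0.268, 0.052], [0.457, 0.261, 0.054], [0.458, 0.253, 0.056], [0.456, 0.243, 0.061], [0.462, 0.24, 0.058], [0.468, 0.237, 0.055], [0.472, 0.233, 0.053]], [[0.444, 0.258, 0.056], [0.45, 0.256, 0.053], [0.45, 0.247, 0.056], [0.451, 0.24, 0.058], [0.453, 0.234, 0.059], [0.456, 0.228, 0.058], [0.457, 0.221, 0.06]]]
bench z 0.012404717506160002
top 1881 386 [0.5927 0.0069 0.1034] [-0.6531 -0.0712  0.7539] [ 0.5566 -0.1501  0.0756] [0.6266 0.0968 0.1
[... 180 characters left out ...]
055], [0.48, 0.231, 0.06]], [[0.471, 0.253, 0.116], [0.471, 0.249, 0.109], [0.471, 0.242, 0.114], [0.472, 0.24, 0.099], [0.473, 0.241, 0.071], [0.474, 0.237, 0.06], [0.474, 0.231, 0.063]], [[0.466, 0.254, 0.11], [0.466, 0.249, 0.11], [0.381, -0.094, 1.553], [0.466, 0.241, 0.096], [0.467, 0.24, 0.073], [0.468, 0.236, 0.063], [0.468, 0.232, 0.058]], [[0.46, 0.254, 0.113], [0.46, 0.248, 0.113], [0.46, 0.246, 0.099], [0.461, 0.243, 0.084], [0.462, 0.241, 0.068], [0.462, 0.237, 0.061], [0.462, 0.232, 0.054]], [[0.457, 0.266, 0.063], [0.457, 0.26, 0.062], [0.456, 0.253, 0.065], [0.457, 0.25, 0.056], [0.456, 0.243, 0.062], [0.456, 0.237, 0.061], [0.456, 0.231, 0.06]]]
bench z 0.00013777071577749785
```

View pics/ca.png

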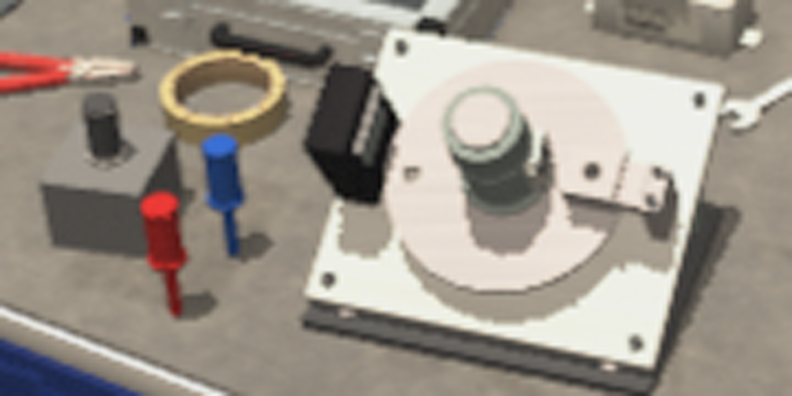

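View pics/cb.png

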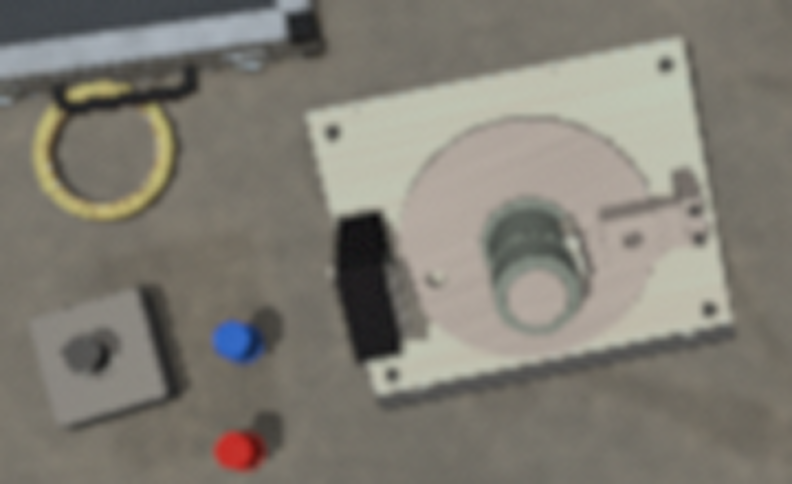

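The crops show everything I need:
- **Canister and disc:** the index hole is visible beside the reader (scene crop (412,172), top crop (435,277)). The code plate faces the eyelet, so about half a turn is needed.
- **Eyelet mouth:** scene crop (592,171), top crop (632,240).
- **Pin:** the steel pin stands in the block at scene crop (100,105).

Next I'll take sub-pixel blobs and triangulate them.

```bash
cat >> h.py <<'E'
def blob(f,u,v,r,mode):
    """centroid of pixels deviating from local background"""
    S=8;g=cv2.cvtColor(f["image"],cv2.COLOR_RGB2GRAY).astype(np.float32)
    u0,v0=int(round(u))-r,int(round(v))-r
    w=g[v0:v0+2*r+1,u0:u0+2*r+1];bg=np.median(np.r_[w[0],w[-1],w[:,0],w[:,-1]])
    d={"dark":bg-w,"any":abs(w-bg)}[mode];d=np.clip(d-.25*d.max(),0,None)
    yy,xx=np.mgrid[:2*r+1,:2*r+1]
    return np.array([u0+(d*xx).sum()/d.sum(),v0+(d*yy).sum()/d.sum()])
def tri(A,pa,B,pb):
    Pm=lambda f:np.array([[f["fx"],0,f["cx"]],[0,f["fy"],f["cy"]],[0,0,1]])@np.c_[f["R"],f["t"]]
    X=cv2.triangulatePoints(Pm(A),Pm(B),np.float64(pa).reshape(2,1),np.float64(pb).reshape(2,1)).ravel();X=X[:3]/X[3]
    return X,np.r_[proj(A,X)-pa,proj(B,X)-pb]
def onz(f,p,z):
    d=f["R"].T@np.array([(p[0]-f["cx"])/f["fx"],(p[1]-f["cy"])/f["fy"],1]);o=-f["R"].T@f["t"]
    return o+d*(z-o[2])/d[2]
E
python3 - <<'E'
from h import *
np.set_printoptions(precision=4,suppress=True)
A=dict(np.load("pics/scene0.npz"));B=dict(np.load("pics/top0.npz"))
ca=lambda x,y:((x+.5)/4.4-.5+160,(y+.5)/4.4-.5+170); cb=lambda x,y:((x+.5)/4.4-.5+140,(y+.5)/4.4-.5+155)
F={"rl":((401,47),(332,131),3,"dark"),"rr":((700,99),(666,64),3,"dark"),"fl":((328,279),(392,374),3,"dark"),"fr":((635,343),(709,308),3,"dark"),
"eye":((592,171),(632,240),3,"dark"),"hole":((412,172),(435,277),3,"any")}
X={}
for k,(a,b,r,m) in F.items():
    ea,eb=ca(*a),cb(*b);pa,pb=blob(A,*ea,r,m),blob(B,*eb,r,m)
    X[k],e=tri(A,pa,B,pb);print(k,X[k],"res",e,"shift",pa-ea,pb-eb)
# canister boss by eye (ellipse centre) 
X["boss"],e=tri(A,ca(482,123),B,cb(535,300));print("boss",X["boss"],e)
n=np.cross(X["rl"]-X["fr"],X["rr"]-X["fl"]);n/=np.linalg.norm(n)*-np.sign(-n[2]) if n[2]<0 else np.linalg.norm(n)
print("normal",n,"tilt",np.degrees(np.arccos(abs(n[2]))))
yv=(X["rl"]-X["rr"]+X["fl"]-X["fr"])/2;print("ydir yaw",np.degrees(np.arctan2(-yv[0],yv[1])),np.linalg.norm(yv)," xlen",np.linalg.norm(X["rl"]-X["fl"]))
for k in("rl","fl"):
  e=X["rl"]-X["rr"] if k=="rl" else X["fl"]-X["fr"];print(np.degrees(np.arctan2(-e[0],e[1])))
print("deck ctr",np.mean([X[k] for k in("rl","rr","fl","fr")],0))
# park block
b=[cb(30,322),cb(143,289),cb(173,397),cb(65,427)];C=[onz(B,p,.06 if i<4 else 0) for i,p in enumerate(b)];print("block top",np.array(C),np.mean(C,0))
a=[ca(45,185),ca(73,125),ca(183,132),ca(150,195)];C=[onz(A,p,.06) for p in a];print("block scene",np.array(C),np.mean(C,0))
print("pintop scene",onz(A,ca(100,102),.11),"top",onz(B,cb(79,354),.11))
E
```

```text
rl [0.6087 0.0877 0.1169] res [ 0.0327 -0.0015 -0.0317  0.0211] shift [ 0.0346 -0.0488] [0.0825 0.2717]
rr [ 0.6486 -0.1294  0.1173] res [ 0.1529 -0.0171 -0.1482  0.089 ] shift [-0.2299  0.1711] [-0.1573  0.1238]
fl [0.454  0.0586 0.0284] res [ 0.0272 -0.0007 -0.024   0.0164] shift [0.0059 0.0817] [0.1822 0.4355]
fr [ 0.4947 -0.1581  0.0276] res [ 0.0702 -0.0065 -0.0618  0.0382] shift [0.1552 0.0315] [0.1166 0.383 ]
eye [ 0.533  -0.1056  0.1281] res [ 0.0477 -0.0041 -0.0442  0.0276] shift [-0.0945 -0.0478] [0.0611 0.0162]
hole [0.5125 0.0247 0.0939] res [-0.4352  0.0186  0.4003 -0.2651] shift [-0.2633 -0.0012] [-0.7255  1.1649]
boss [ 0.4929 -0.0456  0.1741] [-0.4673  0.0274  0.4332 -0.2796]
normal [-0.4851 -0.0911  0.8697] tilt 29.57494825627281
ydir yaw 10.531730590560986 0.22058413634901708  xlen 0.18058901836359523
10.409296609841173
10.65424918659135
deck ctr [ 0.5515 -0.0353  0.0726]
block top [[0.4935 0.2978 0.06  ]
 [0.5141 0.2223 0.06  ]
 [0.4415 0.202  0.06  ]
 [0.423  0.2738 0.06  ]] [0.468 0.249 0.06 ]
block scene [[0.4181 0.269  0.06  ]
 [0.4828 0.2943 0.06  ]
 [0.5126 0.2179 0.06  ]
 [0.4429 0.1964 0.06  ]] [0.4641 0.2444 0.06  ]
pintop scene [0.4639 0.2469 0.11  ] top [0.4684 0.2528 0.11  ]
```

Triangulation is consistent: the eyelet, canister boss and deck centre agree to about 1 mm, with stand yaw at 10.5°. I'll check the hole angle and the wrist kinematics next.

```bash
cat >> h.py <<'E'
psi=np.radians(10.5)
xd=np.array([np.cos(psi)*np.cos(np.pi/6),np.sin(psi)*np.cos(np.pi/6),.5]);yd=np.array([-np.sin(psi),np.cos(psi),0]);n=np.cross(xd,yd)
eye=np.array([.5326,-.1058,.1279]);ctop=eye+.066*yd+.053*n;disc=eye+.066*yd-.032*n
def rpy(phi,zt=-n):
    """tool z = zt, tool y at angle phi (rad) from xd towards yd"""
    y=np.cos(phi)*xd+np.sin(phi)*yd
    return Ro.from_matrix(np.c_[np.cross(y,zt),y,zt]).as_euler("xyz")
E
python3 - <<'E'
from h import *
np.set_printoptions(precision=3,suppress=True)
A=dict(np.load("pics/scene0.npz"));B=dict(np.load("pics/top0.npz"))
ca=lambda x,y:((x+.5)/4.4-.5+160,(y+.5)/4.4-.5+170); cb=lambda x,y:((x+.5)/4.4-.5+140,(y+.5)/4.4-.5+155)
def onp(f,p):
    d=f["R"].T@np.array([(p[0]-f["cx"])/f["fx"],(p[1]-f["cy"])/f["fy"],1]);o=-f["R"].T@f["t"]
    return o+d*((disc-o)@n)/(d@n)
for nm,f,p in(("A",A,ca(412,172)),("B",B,cb(435,277))):
    g=cv2.cvtColor(f["image"],cv2.COLOR_RGB2GRAY);u,v=np.int64(np.round(p));print(g[v-4:v+5,u-4:u+5])
    for q in(p,blob(f,*p,3,"any"),blob(f,*p,2,"any"),blob(f,*p,4,"any")):
        r=onp(f,q)-disc;print(nm,np.array(q),"x",r@xd,"y",r@yd,np.degrees(np.arctan2(r@yd,r@xd)))
print("ctop",ctop)
q0=robot.sense()["joint_pos"]
for ph in range(-180,180,30):
    q=robot.inverse_kinematics(ctop-.02*n,rpy(np.radians(ph)));q2=robot.inverse_kinematics(ctop+.06*n,rpy(np.radians(ph)))
    print(ph,None if q is None else np.array(q),q2 is not None)
E
```

```text
[[158 207 229 229 229 229 229 229 229]
 [195 228 227 228 228 228 228 228 227]
 [193 227 221 214 213 211 219 227 226]
 [204 226 198 129 122 123 182 224 226]
 [229 230 197 136 157 159 195 224 229]
 [228 229 208 157 167 182 214 227 227]
 [227 228 219 200 200 218 226 227 226]
 [224 223 223 223 223 223 223 223 222]
 [222 223 222 223 223 223 223 223 222]]
A [253.25  208.705] x -0.012915031023767213 y 0.06407679506707774 101.39560301554398
A [252.987 208.703] x -0.013068869052565647 y 0.0648758796399023 101.38947380939564
A [252.939 208.644] x -0.012911910742566665 y 0.06507404605621521 101.22279155357603
A [252.616 208.369] x -0.012245444980098623 y 0.06630794621363041 100.46323308830993
[[171 171 172 172 171 171 171 169 170]
 [170 173 171 171 172 171 170 169 168]
 [168 171 167 164 169 176 174 170 169]
 [164 169 158 146 161 177 173 166 170]
 [154 163 148 127 139 161 162 160 167]
 [144 163 154 129 123 136 150 159 166]
 [141 164 166 155 143 145 155 163 166]
 [129 155 167 169 165 164 164 166 164]
 [118 144 164 167 166 165 166 165 166]]
B [238.477 217.568] x -0.011226415130310948 y 0.064534202
[... 322 characters left out ...]
95  1.171  2.388 -0.898  0.334 -1.989] True
-150 [-0.981  0.095  1.171  2.388 -0.898  0.334 -1.466] True
-120 [-0.787  0.071  0.944  2.383 -0.807  0.303 -1.042] True
-90 [-0.989  0.097  1.181  2.388 -0.903  0.337 -0.413] True
-60 [-1.055  0.118  1.266  2.389 -0.957  0.36   0.167] True
-30 [-1.05   0.116  1.259  2.389 -0.952  0.357  0.685] True
0 [-1.053  0.118  1.264  2.389 -0.955  0.359  1.213] True
30 [-0.706  0.066  0.853  2.381 -0.781  0.295  1.546] True
60 [-0.659  0.065  0.801  2.38  -0.768  0.291  2.054] True
90 [ 0.815  0.133 -0.76   2.313 -0.179  0.228  2.   ] True
120 [ 1.089  0.196 -1.069  2.303  0.192  0.236  2.176] True
150 [-0.981  0.095  1.171  2.388 -0.898  0.334 -2.513] True
```

Run:
```python
from h import *
np.set_printoptions(precision=3,suppress=True)
def st(l):
    s=robot.sense();print(l,round(s["t"],2),np.array(s["joint_pos"]),np.array(s["tcp_pos"]),"F",np.array(s["wrist_force"]),"op",round(s["opening"],3),s["gripper_force"],flush=True);return s
o=rpy(np.radians(-150))
robot.goto(ctop+.06*n,o);st("hover")
robot.move_straight(ctop-.02*n,vel=.12,contact_N=15);s=st("down")
robot.grip(0.0,40);s=st("grip")
```

```text
hover 2.7 [ 0.387 -0.1   -0.24   2.312 -0.426  0.461 -1.953] [ 0.465 -0.051  0.226] F [0.873 0.478 0.624] op 1.002 0.0
down 3.52 [ 0.351  0.086 -0.272  2.334 -0.475  0.244 -1.914] [ 0.504 -0.044  0.157] F [-0.457 -0.11  -0.224] op 1.002 0.0
grip 4.06 [ 0.351  0.084 -0.273  2.332 -0.476  0.244 -1.914] [ 0.505 -0.043  0.158] F [-4.615  1.351  9.476] op 0.41 38.717352747917175
```

Run:
```python
from h import *
f=robot.grab_frame("scene");cv2.imwrite("pics/g1.png",cv2.resize(f["image"][150:260,190:340],None,fx=5,fy=5,interpolation=2)[:,:,::-1])
```

```text
(no output)
```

View pics/g1.png

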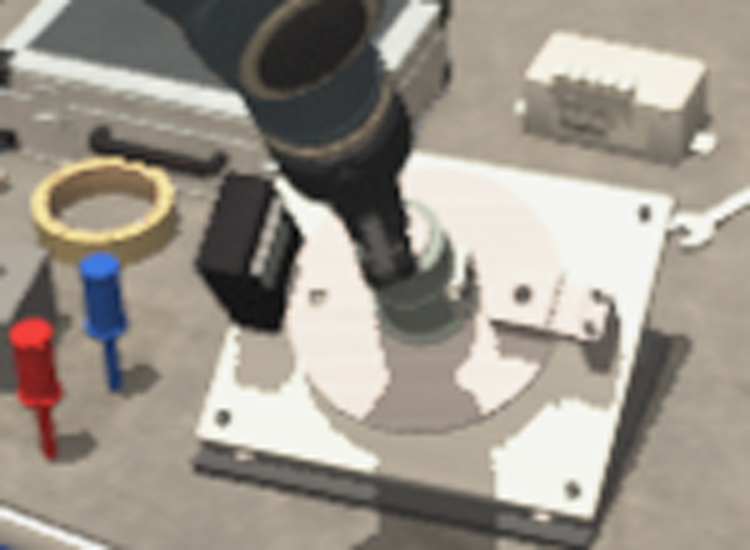

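The fingers hold the canister body near the top, at (400,265). The hole is still at (318,295). Now I'll turn it, starting with a small test.

Run:
```python
from h import *
np.set_printoptions(precision=3,suppress=True)
def st(l):
    s=robot.sense();print(l,round(s["t"],2),np.array(s["joint_pos"])[[5,6]],np.array(s["tcp_pos"]),"F",np.array(s["wrist_force"]),"T",np.array(s["torque"]),"op",round(s["opening"],3),flush=True);return s
robot.grip(0.0,80)
q=np.array(robot.sense()["joint_pos"]);st("0")
robot.move_joints(q+np.array([0,0,0,0,0,0,.3]));st("1")
d=np.radians(168.7)
for a in(.35,.65,1):
    robot.move_joints(q+np.array([0,0,0,0,0,0,.3+(d-.3)*a]));s=st(a)
    if np.linalg.norm(s["wrist_force"])>60:break
f=robot.grab_frame("scene");cv2.imwrite("pics/g2.png",cv2.resize(f["image"][150:260,190:340],None,fx=5,fy=5,interpolation=2)[:,:,::-1])
```

```text
0 4.33 [ 0.245 -1.914] [ 0.505 -0.043  0.158] F [-7.386  2.122 13.402] T [0.535 0.471 0.404] op 0.383
1 4.72 [ 0.245 -1.616] [ 0.505 -0.044  0.158] F [-3.241 -1.957  2.435] T [-0.332  0.755  0.116] op 0.382
0.35 5.6 [ 0.245 -0.69 ] [ 0.505 -0.045  0.158] F [-3.634 -4.903  3.802] T [-0.851  1.194 -0.509] op 0.379
0.65 6.38 [0.243 0.103] [ 0.505 -0.046  0.159] F [-1.75  -7.515  1.202] T [-1.439  1.11  -0.781] op 0.38
1 7.27 [0.241 1.029] [ 0.507 -0.046  0.159] F [ 1.609 -6.029 -0.638] T [-1.49   0.557 -0.95 ] op 0.38
```

View pics/g2.png

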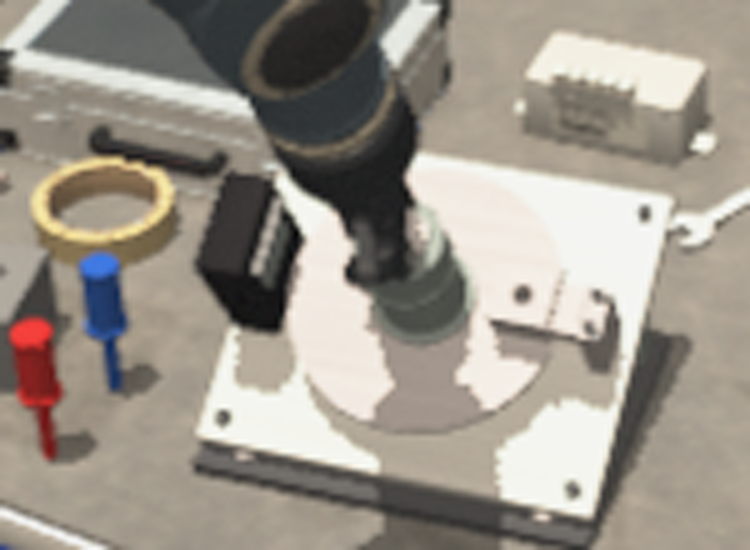

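The hole has gone from the reader side and the plate has moved round to the far side. Before grasping, I'll refine the pin position from the initial frames and check reachability.

Run:
```python
from h import *
np.set_printoptions(precision=4,suppress=True)
A=dict(np.load("pics/scene0.npz"));B=dict(np.load("pics/top0.npz"))
for nm,f,(u,v) in(("A",A,(183,199)),("B",B,(159,235))):
    g=cv2.cvtColor(f["image"],cv2.COLOR_RGB2GRAY);print(nm,u,v);print(g[v-9:v+10,u-8:u+10])
    print(proj(f,np.array([[.466,.247,.11],[.466,.247,.062]])))
for ph in(0,np.pi):
  for h in(.12,.035): 
    q=robot.inverse_kinematics(eye+(h+.0-.008)*n+.05*n*(h>.1),rpy(ph));print(ph,h,q and np.array(q))
for yaw in(0,np.pi/2,-np.pi/2,np.pi):
    q=robot.inverse_kinematics([.466,.247,.089],[np.pi,0,yaw]);print(yaw,q and np.array(q))
```

```text
A 183 199
[[148 148 146 144 139 137 137 136 138 138 141 143 143 144 145 146 148 149]
 [147 145 143 140 126 113 109 104 106 111 125 140 144 145 145 146 147 147]
 [147 146 143 134 111 101 100 101 101  99 105 128 143 145 146 146 146 148]
 [147 148 149 129  98 102 102 101 101  99  90 117 146 148 149 149 148 148]
 [147 150 151 125  91  98  97  99 100  98  82 110 144 148 150 150 150 151]
 [149 148 147 123  90  86  82  88  92 104  93  87 134 150 151 152 152 150]
 [149 146 148 127  79  66  78  74  65  51  42  74 124 150 150 150 151 151]
 [147 148 150 133  85  46  46  47  47  46  43  74 125 152 150 150 152 152]
 [145 149 153 147 108  51  48  50  47  47  44  71 123 152 153 153 151 151]
 [144 151 156 156 123  51  52  50  48  45  44  53 119 154 156 155 154 154]
 [149 155 155 156 123  55  52  52  48  47  42  42 111 151 156 155 155 155]
 [152 155 155 156 128  71  51  51  49  47  43  42  86 129 149 156 155 155]
 [156 155 156 156 133  82  51  51  47  46  44  44  60  85 122 149 156 156]
 [156 156 155 155 135  87  51  50  51  47  44  42  74  95  94 121 149 155]
 [155 155 155 155 152 116  51  52  50  4
[... 1333 characters left out ...]
0  47  63  97 123 133 136 136]
 [135 135 136 133 127 113 104 105 106  94  76  78  98 117 128 132 136 137]
 [134 134 135 136 134 129 125 125 121 114 108 107 117 127 130 136 136 136]
 [134 134 136 135 134 135 134 134 131 130 129 126 130 134 136 136 137 137]
 [134 135 136 135 135 136 136 136 135 135 136 135 136 137 138 137 138 136]
 [132 135 135 135 135 135 136 136 136 137 137 137 137 137 136 137 136 136]
 [130 135 135 136 136 136 136 135 136 137 136 137 137 137 137 137 137 137]]
[[159.6148 235.8666]
 [163.4766 236.7495]]Traceback (most recent call last):
  File "<stdin>", line 9, in <module>
ValueError: The truth value of an array with more than one element is ambiguous. Use a.any() or a.all()
```

Run:
```python
from h import *
np.set_printoptions(precision=4,suppress=True)
A=dict(np.load("pics/scene0.npz"));B=dict(np.load("pics/top0.npz"))
X,e=tri(A,(182.3,193.2),B,(157.9,235.0));print(X,e,onz(A,(182.3,193.2),.112),onz(B,(157.9,235.0),.112))
def pr(*k,q): print(*k,None if q is None else np.array(q))
for ph in(0,np.pi):
  for h in(.15,.035): pr(ph,h,q=robot.inverse_kinematics(eye+(h-.008)*n,rpy(ph)))
for yaw in(0,np.pi/2,-np.pi/2,np.pi): pr(yaw,q=robot.inverse_kinematics([.466,.249,.089],[np.pi,0,yaw]))
```

```text
[0.4693 0.2532 0.1026] [-0.1792 -0.0044  0.1651 -0.1215] [0.4601 0.2439 0.112 ] [0.4684 0.2514 0.112 ]
0 0.15 [ 0.5476 -0.0938 -0.1987  2.2417 -0.5078  0.5887  0.8972]
0 0.035 [ 0.4607  0.1467 -0.2199  2.278  -0.6547  0.2984  1.0228]
3.141592653589793 0.15 [ 1.5468 -0.1155 -1.0857  2.2071 -0.6856  0.6599 -2.0346]
3.141592653589793 0.035 [-0.3908  0.1502  0.7225  2.3188 -0.9917  0.4031 -1.7855]
0 [-0.6724  0.3763  0.1266  2.0069 -0.0672  0.7622 -2.0767]
1.5707963267948966 [-0.4809  0.3801 -0.1114  1.9957  0.0593  0.7688 -0.627 ]
-1.5707963267948966 [-0.0814  0.45   -0.6197  1.9731  0.3509  0.8253  2.2457]
3.141592653589793 [-0.2699  0.4046 -0.3754  1.9835  0.2047  0.7895  0.8082]
```

```bash
cat >> h.py <<'E'
np.set_printoptions(precision=4,suppress=True)
def st(l):
    s=robot.sense();print(l,round(s["t"],2),"q",np.array(s["joint_pos"])[[5,6]],np.array(s["tcp_pos"]),"F",np.array(s["wrist_force"]).round(1),"T",np.array(s["torque"]).round(2),"op",round(s["opening"],3),round(float(s["gripper_force"]),1),flush=True);return s
E
python3 - <<'E'
from h import *
robot.grip(.8);st("rel")
robot.move_straight(ctop+.05*n,vel=.25)
robot.goto([.466,.249,.16],[np.pi,0,np.pi/2]);robot.grip(.5,20)
hit=robot.move_straight([.466,.249,.089],vel=.15,contact_N=8);st(("down",hit))
if not hit:
    robot.grip(0,20);st("gripx")
E
```

```text
rel 7.76 q [0.2448 1.0305] [ 0.5051 -0.0429  0.1584] F [-0.4  0.4  0.4] T [-0.06  0.55  0.  ] op 0.8 0.0
('down', False) 10.88 q [ 0.8876 -1.0439] [0.4662 0.2496 0.0895] F [-0.   0.4  0.4] T [-0.01  0.01  0.05] op 0.496 0.0
gripx 11.37 q [ 0.8874 -1.0441] [0.4661 0.249  0.0892] F [-0.4 -0.5  0.2] T [-0.02 -0.   -0.03] op 0.003 0.0
```

Run:
```python
from h import *
for n_,(v,u) in(("scene",(165,140)),("top",(150,130))):
    f=robot.grab_frame(n_);np.savez(f"pics/{n_}1.npz",**f)
    w=cv2.resize(f["image"][v:v+95,u:u+120],None,fx=3.3,fy=3.3,interpolation=2)[:,:,::-1]
    o=w if n_=="scene" else np.hstack([o,w])
cv2.imwrite("pics/p1.png",o)
```

```text
(no output)
```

View pics/p1.png

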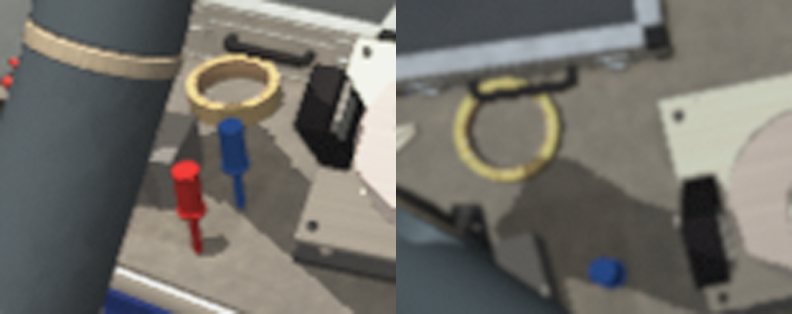

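Run:
```python
from h import *
robot.grip(.6,20)
robot.move_straight([.466,.249,.18],vel=.25)
q=np.array(robot.sense()["joint_pos"]);q[0]+=.7;robot.move_joints(q);st("away")
for n_,(v,u) in(("scene",(165,140)),("top",(190,130))):
    f=robot.grab_frame(n_);np.savez(f"pics/{n_}1.npz",**f)
    w=cv2.resize(f["image"][v:v+80,u:u+100],None,fx=4,fy=4,interpolation=2)[:,:,::-1]
    o=w if n_=="scene" else np.hstack([o,w])
cv2.imwrite("pics/p2.png",o)
```

```text
away 13.88 q [ 1.0495 -0.9351] [ 0.517  -0.1081  0.1805] F [ 0.4  0.4 -0.1] T [-0.01 -0.01  0.01] op 0.597 0.0
```

View pics/p2.png

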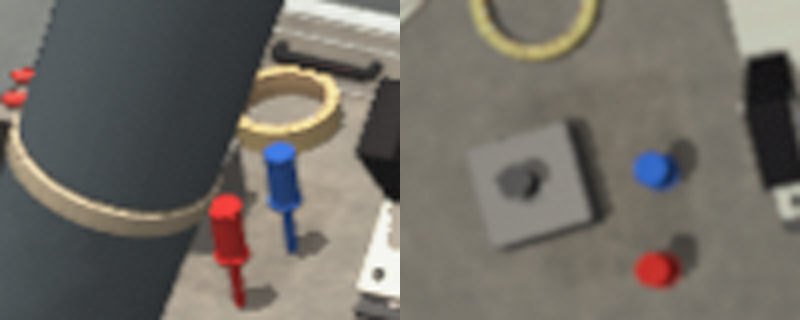

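The steel pin still stands in the block, at (517,182) on the right half, so the fingers closed without touching it. I'll find out why from the depth data rather than more pictures.

Run:
```python
from h import *
s=robot.sense();R=Ro.from_euler("xyz",s["tcp_rot"]).as_matrix();p=np.array(s["tcp_pos"]);print(R)
for nm in("scene","top"):
    f=dict(np.load(f"pics/{nm}1.npz"));P=(cloud(f)-p)@R;I=f["image"]
    m=(np.abs(P)<.08).all(-1)&(cloud(f)[...,2]>.12)
    for lo in np.arange(-.08,.05,.01):
        k=m&(P[...,2]>=lo)&(P[...,2]<lo+.01)
        if k.sum():print(nm,"toolz",lo.round(3),k.sum(),"x",np.percentile(P[k][:,0],[2,50,98]),"y",np.percentile(P[k][:,1],[2,25,50,75,98]))
```

```text
[[ 0.6418  0.7669  0.0011]
 [ 0.7669 -0.6418 -0.0003]
 [ 0.0005  0.0011 -1.    ]]
scene toolz -0.08 105 x [-0.0169 -0.0089  0.0101] y [-0.059  -0.0393 -0.0253  0.0447  0.0539]
scene toolz -0.07 53 x [-0.0187 -0.0112  0.009 ] y [-0.054  -0.0376  0.0248  0.0351  0.0527]
scene toolz -0.06 43 x [-0.0159 -0.009   0.0088] y [-0.0405 -0.0332  0.0247  0.0271  0.0377]
scene toolz -0.05 37 x [-0.0163 -0.0064  0.0103] y [-0.0411 -0.0358 -0.0299  0.0252  0.0364]
scene toolz -0.04 44 x [-0.0162 -0.0095  0.0102] y [-0.0403 -0.0337  0.0245  0.0266  0.0355]
scene toolz -0.03 17 x [-0.0156 -0.0064  0.0064] y [-0.0352 -0.0306  0.0243  0.0262  0.0293]
scene toolz -0.01 64 x [0.0221 0.0397 0.055 ] y [-0.0656 -0.0552 -0.0477 -0.0402 -0.0326]
scene toolz -0.0 113 x [0.0101 0.0274 0.0538] y [-0.0756 -0.0663 -0.0573 -0.0466 -0.0348]
scene toolz 0.01 77 x [0.0061 0.0181 0.0461] y [-0.079  -0.0733 -0.064  -0.0525 -0.0333]
scene toolz 0.02 36 x [0.0096 0.0167 0.0442] y [-0.0765 -0.0653 -0.0495 -0.0312 -0.0206]
scene toolz 0.03 33 x [0.013  0.0184 0.0333] y [-0.0726 -0.062  -0.0469 -0.0355 -0.0226]
scene toolz 0.04 95 x [0.0008 0.0224 0.0779] y [-0.0729 -0.0441  0.0102  0.0249  0.0458]
top toolz -0.08 1 x [0.0113 0.0113 0.0113] y [-0.0456 -0.0456 -0.0456 -0.0456 -0.0456]
top toolz -0.02 14 x [0.0334 0.0402 0.0546] y [-0.0519 -0.0488 -0.0452 -0.0402 -0.0364]
top toolz -0.01 129 x [0.0229 0.0435 0.059 ] y [-0.0702 -0.0587 -0.0512 -0.0433 -0.035 ]
top toolz -0.0 95 x [0.0184 0.0351 0.0641] y [-0.0791 -0.0695 -0.0622 -0.0454 -0.0308]
top toolz 0.01 53 x [0.0146 0.0579 0.0697] y [-0.0771 -0.0719 -0.0593 -0.0363 -0.026 ]
top toolz 0.02 28 x [0.0592 0.0712 0.078 ] y [-0.0616 -0.0545 -0.0477 -0.0303 -0.0225]
top toolz 0.03 26 x [0.0634 0.072  0.0796] y [-0.0704 -0.0618 -0.0461 -0.0302 -0.0198]
top toolz 0.04 20 x [0.0597 0.0727 0.0792] y [-0.0736 -0.0646 -0.0299 -0.0204 -0.0156]
```

Depth shows the fingertips end about 25 mm short of where nose_length puts them. That fits the canister having been gripped by its boss (opening 0.41) and the fingers closing above the pin. I'll measure the true tip by touching the parking block, then grip the pin.

Run:
```python
from h import *
x,y=.466,.249;o=[np.pi,0,np.pi]
p=np.array(robot.sense()["tcp_pos"]);robot.move_straight(p+[0,0,.06],vel=.3)
robot.goto([x,y,.14],o);robot.grip(.6,20)
robot.move_straight([x,y,.075],vel=.15,contact_N=8);st("a")
hit=robot.move_straight([x,y,.02],vel=.04,contact_N=4);s=st(("touch",hit))
z=s["tcp_pos"][2]
robot.move_straight([x,y,z+.014],vel=.1);robot.grip(0,60);st("grip")
```

```text
a 16.53 q [1.0724 0.2397] [0.4661 0.2495 0.0754] F [ 0.6  0.  -0.7] T [ 0.04 -0.02  0.02] op 0.597 0.0
('touch', True) 17.48 q [1.0187 0.1939] [0.4659 0.249  0.0356] F [-0.4 -1.   6.4] T [-0.18  0.13  0.01] op 0.599 3.0
grip 18.13 q [1.0362 0.2113] [0.4659 0.2504 0.0498] F [ 0.1  4.7 -1. ] T [ 1.07 -0.03  0.  ] op 0.269 58.5
```

The tip touched at TCP z = 0.0356 and the pin is gripped (opening 0.27, about 24 mm). Next I'll carry it over high and try the eyelet.

```bash
cat >> h.py <<'E'
def T(h,dx=0,dy=0): # TCP for shoulder height h above eyelet mouth
    return eye+(h-.0102)*n+dx*xd+dy*yd
def H():
    d=np.array(robot.sense()["tcp_pos"])-eye;return np.array([d@xd,d@yd,d@n+.0102])
E
python3 - <<'E'
from h import *
o=rpy(0)
p=np.array(robot.sense()["tcp_pos"])
robot.move_straight([.466,.249,.125],vel=.2);s=st("lift")
robot.move_straight([.466,.249,.22],vel=.3)
for h in(.17,.06): assert robot.inverse_kinematics(T(h),o) is not None
robot.goto(T(.17),o);st("over")
robot.move_straight(T(.06),vel=.2,contact_N=6);st("near");print(H())
f0=np.array(robot.sense()["wrist_force"])
hit=robot.move_straight(T(-.002),vel=.03,contact_N=5);s=st(hit);print(H(),(np.array(s["wrist_force"])-f0)@np.c_[xd,yd,n])
E
```

```text
lift 18.66 q [1.137  0.3039] [0.4657 0.2473 0.1238] F [ 0.3 -0.1 -0.9] T [-0.03  0.04 -0.03] op 0.268 58.9
over 20.53 q [0.7216 1.1245] [ 0.4541 -0.1191  0.2657] F [ 0.5  0.  -1.1] T [-0.1   0.73  0.03] op 0.273 58.9
near 21.31 q [0.3121 0.5738] [ 0.5086 -0.1091  0.1712] F [ 0.2  0.1 -0.7] T [-0.08  0.66 -0.  ] op 0.271 58.9
[0.0007 0.0011 0.0598]Traceback (most recent call last):
  File "<stdin>", line 10, in <module>
plant.IKError: the arm cannot follow that straight line within its joint ranges
```

Run:
```python
from h import *
for d in(0,30,-30,60,-60,90,-90,150,180,-150):
    r=[]
    for h in(.05,.035,.018,0):
        q=robot.inverse_kinematics(T(h),rpy(np.radians(d)));r.append("--" if q is None else np.array(q).round(2))
    print(d,*r)
```

```text
0 [ 1.13  0.21 -0.94  2.25 -0.12  0.29  0.53] [ 1.05  0.24 -0.88  2.25 -0.07  0.25  0.48] [ 0.97  0.27 -0.82  2.25 -0.01  0.21  0.41] [ 0.44  0.23 -0.23  2.28 -0.77  0.22  1.13]
30 [ 1.22  0.25 -1.06  2.24  0.03  0.29  0.91] [ 1.13  0.27 -0.98  2.25  0.09  0.25  0.85] [ 1.04  0.3  -0.9   2.25  0.16  0.22  0.78] [ 0.44  0.23 -0.23  2.28 -0.77  0.22  1.66]
-30 [ 1.01  0.18 -0.81  2.25 -0.27  0.29  0.14] [ 0.95  0.21 -0.76  2.25 -0.23  0.25  0.1 ] [ 0.89  0.25 -0.72  2.26 -0.18  0.21  0.05] [ 0.44  0.23 -0.23  2.28 -0.77  0.22  0.61]
60 [ 1.29  0.28 -1.15  2.24  0.19  0.3   1.28] [ 1.2   0.3  -1.07  2.25  0.26  0.26  1.22] [ 1.11  0.32 -0.98  2.25  0.32  0.23  1.15] [ 1.21  0.47 -1.17  2.24  0.93  0.3   0.58]
-60 [ 0.88  0.16 -0.66  2.26 -0.39  0.3  -0.27] [ 0.83  0.19 -0.63  2.26 -0.37  0.26 -0.29] [ 0.77  0.23 -0.59  2.26 -0.36  0.22 -0.3 ] [ 0.44  0.23 -0.23  2.28 -0.77  0.22  0.09]
90 [ 1.36  0.33 -1.25  2.24  0.4   0.32  1.62] [ 1.27  0.34 -1.17  2.24  0.45  0.29  1.56] [ 1.17  0.36 -1.07  2.25  0.51  0.25  1.5 ] [ 1.08  0.38 -0.99  2.25  0.61  0.22  1.39]
-90 [ 0.78  0.15 -0.55  2.26 -0.47  0.31 -0.72] [ 0.73  0.18 -0.51  2.26 -0.47  0.27 -0.72] [ 0.68  0.21 -0.48  2.27 -0.48  0.23 -0.71] [ 0.28  0.22 -0.05  2.28 -0.92  0.25 -0.3 ]
150 [-0.57  0.13  0.93  2.32 -0.95  0.43 -2.34] [ 1.39  0.48 -1.37  2.24  0.86  0.4   2.23] [ 1.31  0.48 -1.29  2.24  0.91  0.36  2.18] [ 1.22  0.48 -1.19  2.24  0.97  0.32  2.12]
180 [-0.57  0.13  0.93  2.32 -0.95  0.43 -1.82] [-0.39  0.16  0.72  2.32 -1.01  0.4  -1.77] [ 1.35  0.54 -1.36  2.24  1.02  0.42  2.6 ] [ 1.29  0.57 -1.32  2.24  1.13  0.42  2.5 ]
-150 [ 0.6   0.13 -0.36  2.27 -0.57  0.32 -1.68] [ 0.54  0.16 -0.31  2.27 -0.61  0.29 -1.63] [ 0.49  0.19 -0.27  2.28 -0.67  0.25 -1.58] [ 0.44  0.23 -0.22  2.28 -0.78  0.22 -1.48]
```

Run:
```python
from h import *
f0=np.array(robot.sense()["wrist_force"])
hit=robot.move_straight(T(.02),vel=.03,contact_N=5);s=st(hit);print(H(),(np.array(s["wrist_force"])-f0)@np.c_[xd,yd,n])
```

```text
True 21.86 q [0.2893 0.5377] [ 0.5125 -0.1104  0.1638] F [-2.7 -1.7  5.4] T [-0.29  0.47 -0.08] op 0.27 58.5
[ 0.0001 -0.0009  0.0516] [ 0.2884 -1.227   6.8446]
```

Contact came at h = 51.6 mm, so the pin tip is on the rim. One look from both cameras to see the offset.

Run:
```python
from h import *
for n_,(v,u) in(("scene",(185,260)),("top",(180,240))):
    f=robot.grab_frame(n_);np.savez(f"pics/{n_}2.npz",**f);print(n_,proj(f,[eye,eye+.05*n]))
    w=cv2.resize(f["image"][v:v+50,u:u+60],None,fx=6.6,fy=6.6,interpolation=2)[:,:,::-1]
    o=w if n_=="scene" else np.hstack([o,w])
cv2.imwrite("pics/e1.png",o)
```

```text
scene [[294.1116 208.5843]
 [291.4183 201.9111]]
top [[283.341  209.3491]
 [285.2931 216.5886]]
```

View pics/e1.png

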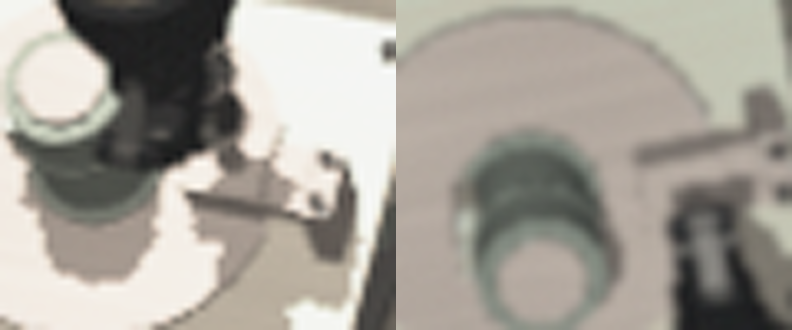

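```bash
cat > search.py <<'E'
from h import *
pts=[(0,-2),(0,2),(2,0),(-2,0),(2,-2),(-2,-2),(2,2),(-2,2),(0,-4),(0,4),(4,0),(-4,0),(2,-4),(-2,-4),(2,4),(-2,4)]
tx=robot.sense()["t"]
for a,b in pts:
    a/=1000;b/=1000
    robot.move_straight(T(.0535,a,b),vel=.05)
    f0=np.array(robot.sense()["wrist_force"])
    hit=robot.move_straight(T(.044,a,b),vel=.04,contact_N=4);s=robot.sense();h=H()
    print((a,b),hit,h.round(4),((np.array(s["wrist_force"])-f0)@np.c_[xd,yd,n]).round(1),round(s["t"],2),flush=True)
    if h[2]<.0475 or s["t"]>tx+9: break
E
python3 search.py
```

```text
(0.0, -0.002) True [ 0.0003 -0.0023  0.0503] [-0.  -1.2 10.8] 22.42
(0.0, 0.002) True [0.0003 0.0019 0.0498] [1.6 0.2 1.9] 22.88
(0.002, 0.0) True [ 0.0011 -0.0007  0.0497] [-2.1 -1.2  8.9] 23.35
(-0.002, 0.0) True [-0.0024 -0.0005  0.0492] [ 1.  -0.3  6.8] 23.82
(0.002, -0.002) True [ 0.0024 -0.003   0.0485] [ 0.9 -2.4  7.1] 24.33
(-0.002, -0.002) True [-0.0016 -0.0026  0.0483] [ 0.4  1.7 16.2] 24.83
(0.002, 0.002) True [0.0016 0.0023 0.0476] [ 1.7  0.5 -0.1] 25.38
(-0.002, 0.002) True [-0.0018  0.0013  0.0482] [ 1.   0.1 11.6] 25.89
(0.0, -0.004) True [-0.     -0.0044  0.0484] [ 2.1  1.3 12. ] 26.44
(0.0, 0.004) True [0.0004 0.0036 0.0478] [ 2.9 -1.  -0.6] 27.02
(0.004, 0.0) True [ 0.004  -0.0005  0.048 ] [ 0.1  0.9 13.7] 27.57
(-0.004, 0.0) True [-0.0035 -0.0006  0.0483] [-0.4  1.2 14.4] 28.13
(0.002, -0.004) True [ 0.002  -0.0044  0.0484] [-0.1  0.9 11.2] 28.71
(-0.002, -0.004) True [-0.0017 -0.0048  0.0479] [ 1.  -0.3  3.9] 29.21
(0.002, 0.004) True [0.0021 0.0039 0.0438] [ 2.1  0.6 -0.4] 29.88
```

At (2,4) mm the pin tip dropped into the mouth. I'll go deeper with small compliant corrections, then release and let it slide.

Run:
```python
from h import *
M=np.c_[xd,yd,n];dx,dy=.003,.004
h=H()
for i in range(8):
    target=max(h[2]-.006,.026)
    hit=robot.move_straight(T(target,dx,dy),vel=.05,contact_N=5);h=H();s=robot.sense()
    F=np.array(s["wrist_force"])@M-np.array([.5,.1,-.6]);print(hit,h.round(4),(round(dx,4),round(dy,4)),F.round(1),round(s["t"],2))
    if h[2]<.0275: break
    dx+=np.clip(F[0]*.0003,-.001,.001);dy+=np.clip(F[1]*.0003,-.001,.001)
```

```text
False [0.0025 0.0043 0.0376] (0.003, 0.004) [-0.8  0.4  0.2] 30.16
False [0.0025 0.0043 0.0315] (np.float64(0.0027), np.float64(0.0041)) [-0.1  0.  -0.8] 30.43
False [0.0025 0.0042 0.026 ] (np.float64(0.0027), np.float64(0.0041)) [-0.1  0.5 -0.2] 30.69
```

Run:
```python
from h import *
for t in(.019,.012,.006,.0,-.004):
    try: hit=robot.move_straight(T(t,.0026,.0042),vel=.05,contact_N=5)
    except robot.IKError: print("ik",t);break
    s=st(hit);print(H())
    if hit:break
```

```text
False 30.98 q [0.2472 0.3513] [ 0.5296 -0.1019  0.1367] F [ 0.4  0.4 -1.3] T [-0.06  0.55  0.02] op 0.265 59.1
[0.0024 0.0044 0.019 ]
False 31.27 q [0.2321 0.3293] [ 0.5329 -0.1013  0.1306] F [ 0.6 -1.  -0.5] T [-0.14  0.56 -0.04] op 0.267 59.1
[0.0023 0.0043 0.012 ]
False 31.54 q [0.2195 0.3037] [ 0.5359 -0.1008  0.1255] F [ 0.4 -0.1 -1.3] T [-0.07  0.62  0.01] op 0.265 59.1
[0.0024 0.0043 0.006 ]
False 31.87 q [0.2125 0.171 ] [ 0.5389 -0.1004  0.1204] F [ 0.   0.2 -0.8] T [-0.15  0.66 -0.02] op 0.27 59.1
[0.0025 0.0042 0.0001]
True 32.08 q [0.2161 0.0346] [ 0.5405 -0.1008  0.1178] F [-7.1 -1.1 10.9] T [0.16 0.57 0.13] op 0.266 61.3
[ 0.0025  0.0034 -0.0029]
```

The pin went past the disc level and its shoulder landed at h ≈ -3 mm, which matches the earlier slip in the grip. So it is in the index hole. Release, retreat and verify.

Run:
```python
from h import *
robot.grip(.5,20);p=np.array(robot.sense()["tcp_pos"]);st("open")
robot.move_straight(p+.1*n,vel=.2);st("up")
robot.goto([.45,.15,.30],[np.pi,0,np.pi]);st("away")
for n_,(v,u) in(("scene",(165,230)),("top",(160,200))):
    f=robot.grab_frame(n_);np.savez(f"pics/{n_}3.npz",**f);print(n_,proj(f,[eye,eye+.05*n]))
    w=cv2.resize(f["image"][v:v+90,u:u+120],None,fx=3.3,fy=3.3,interpolation=2)[:,:,::-1]
    o=w if n_=="scene" else np.hstack([o,w])
cv2.imwrite("pics/fin.png",o)
```

```text
open 32.41 q [0.2157 0.0331] [ 0.5397 -0.1008  0.1163] F [-0.8  0.6  0.1] T [-0.09  0.48 -0.06] op 0.5 0.0
up 33.27 q [0.4309 0.4306] [ 0.4903 -0.1102  0.2026] F [-0.5  0.6  0.7] T [-0.07  0.54  0.02] op 0.502 0.0
away 34.37 q [1.2767 0.8552] [0.45   0.1488 0.2989] F [-0.  -0.6 -0.7] T [-0.03 -0.02  0.01] op 0.5 0.0
scene [[294.1116 208.5843]
 [291.4183 201.9111]]
top [[283.341  209.3491]
 [285.2931 216.5886]]
```

View pics/fin.png

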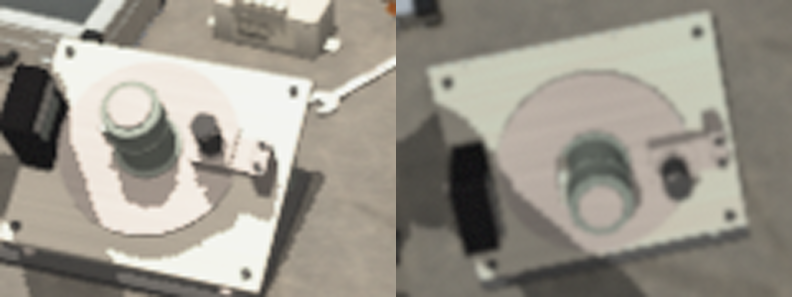

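The handle top is at about (292,202) in the scene view and (286,217) in the top view. A seated pin predicts (291.4,201.9) and (285.3,216.6), while a pin still on the disc would be about 2.5 px off. The plate faces the reader, so I'm handing in.

```bash
python3 -c "
from plant import robot
print(robot.close_job(), robot.sense()['t'])"
```

```text
the job is handed in; nothing more can be done
the job is handed in; nothing more can be done
```

I handed in the job at about 34 s of the 61 s allowed: the code plate faces the reader, and the released steel pin sits through the eyelet and index hole with its shoulder down. I confirmed this from forces and final pictures; the judge's result was not shown.

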